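Clear the fly-tying bench into its organiser

TASK

Tidy the fly-tying bench: stand both slim thread spools in the long narrow wooden tray, lay both broad wire spools flat in the wider wooden tray, and stand the little bottle of head cement in the round well of the wooden block. Let go of everything, and leave the brass hair stacker and the clear hook box standing where they are.

Things in the scene. Friction and masses are not known exactly. Their poses are not given: they have to be found in the camera images.
- thread_a: One of two alike: slim, tall thread spool standing on end: a solid cylinder 28 mm in diameter and 40 mm high, black end flanges, wound full with beige thread, 18 to 35 g; its origin is the centre of its underside, z up along its axis.
- thread_b: The other slim, tall thread spool standing on end: a solid cylinder 28 mm in diameter and 40 mm high, black end flanges, wound full with beige thread, 18 to 35 g; its origin is the centre of its underside, z up along its axis.
- wire_a: One of two alike: broad, squat wire spool lying flat on its flange: a solid cylinder 48 mm in diameter and 24 mm high, black end flanges, wound full with bright metal wire, 50 to 100 g; its origin is the centre of its underside, z up along its axis.
- wire_b: The other broad, squat wire spool lying flat on its flange: a solid cylinder 48 mm in diameter and 24 mm high, black end flanges, wound full with bright metal wire, 50 to 100 g; its origin is the centre of its underside, z up along its axis.
- cement: Small bottle of head cement, standing, 75 mm high: round amber glass body 34 mm in diameter and 36 mm high with a paper band, a short shoulder, then a slim straight black cap 18 mm in diameter from 42 mm up to 75 mm, which is a good grip; 40 to 85 g; its origin is the centre of its underside, z up along its axis.
- thread_tray: Long narrow open tray of pale wood with a cork floor, fixed to the bench: outside 64 mm (its x) by 200 mm (its y), 17 mm high; walls and floor 5 mm thick, so inside 54 by 190 mm and 12 mm deep, its floor 5 mm above the bench. Both thread spools go in it, side by side along its length. Origin at the centre of its underside, z up.
- wire_tray: Wider, shorter open tray of pale wood with a cork floor, fixed to the bench: outside 90 mm (its x) by 134 mm (its y), 15 mm high; walls and floor 5 mm thick, so inside 80 by 124 mm and 10 mm deep, its floor 5 mm above the bench. Both wire spools go in it, side by side along its length. Origin at the centre of its underside, z up.
- bottle_block: Square block of pale wood fixed to the bench, 85 by 85 mm and 40 mm high, with one round well 50 mm in diameter and 30 mm deep in the middle of its top (well floor 10 mm above the bench). Origin at the centre of its underside, under the well; z up.
- stacker: Bystander: brass hair stacker, a loose upright tube 75 mm high with a foot 38 mm and a collar 36 mm in diameter; to be left standing where it is. Origin at the centre of its underside, z up.
- hook_box: Bystander: flat clear plastic hook box, loose, 62 mm (its x) by 44 mm (its y), 16 mm high; to be left where it is. Origin at the centre of its underside, z up.

How it is judged:
By the outcome, as a careful person would: the job done as asked, in the order asked, and still so for the second after the job is handed in, with the robot touching nothing.
It also fails if it takes over 128 s, if anything falls off the work surface, if the arm or the gripper's body presses on something with over 40 N, if the wrist force passes 120 N, or if a joint passes its speed limit or range.

ROBOT

A 6-joint arm with a two-finger parallel gripper is mounted at the origin on the work surface. World frame = base frame: x ahead of the robot, y to its left, z up, the work surface at z = 0. Lengths are in m, angles in degrees, forces in N, time in s.
With the tool pointing down it reaches from about 0.375 to 0.9 m from the base axis. Payload 3.1 kg.
Tool frame: the origin (TCP) lies on the centre line of the jaws, within the pads' length; the fingertips stand 8 mm ahead of it and the grasp point (between the pads) lies 11 mm behind it; z points along the fingers, y is the line along which they close (so a half turn about z gives the same grasp; the last joint's range is limited). The gripper opens to 87 mm and grips with 3 to 60 N. Pads are 19 mm wide; open, the fingers measure 117 mm over their backs; the gripper's body (75 mm by 190 mm) begins 51 mm behind the grasp point.
Start: joints at [52.855, 30.224, 82.088, -0, 67.689, -10.227], TCP at [0.283, 0.557, 0.191] pointing down, gripper open.
Joint ranges: [-176.69, 176.69], [-43.24, 126.21], [12.49, 139.97], [-82, 262], [0, 151.66], [-163.58, 163.58]. Speed limits (degrees/s): [159.86, 159.86, 180, 180, 180, 180].

INTERFACE

Orientations are given as a 3x3 rotation matrix whose columns are the frame's x, y, z axes.
In Python, from rig import * gives the robot as it stands.
- The arm moves only by the tool step_arm, never from a script. Its argument "targets" is a list of rows, each a list of 5 numbers: the opening, from -1 (shut) to 1 (fully open), then the shift along the world's x, y, z normalised to -1 to 1, where 1 is 0.25 m, then the turn about the world's z normalised to -1 to 1, where 1 is 180 degrees. In form: [[fingers, x, y, z, turn], ...]. A call has 1 to 20 rows; each row is the pose to reach, as a shift and turn from the pose commanded when the call began, turning the shorter way round; what a row does not reach only later rows make up. A row lasts 1/10 s, in which the tool goes at most 50 mm and 8.59 degrees, less where a joint would pass 70% of its speed; a pose out of reach is approached as far as the arm can. A call with a number of a shift or a turn outside -1 to 1 is refused whole. A call with a gripper value outside its range is refused whole. The fingers move at their own pace and stop on an object; the grip force is fixed at half the most. Time passes only in rows, so rows that repeat a pose let the fingers close. It gives the time, the measured TCP pose, the force, the opening and the grip force at its end, in the units of the state.
- read_state(): the state, without advancing time (a new reading comes with each control period).
- capture(name): name is "scene" or "top" or "wrist"; returns a dict with "color" (420x560x3 uint8, red, green, blue), "mtx" (3x3 intrinsics, pixels), "k1" (the pictures are not rectified: a ray, as slopes to the right and down, at radius r is drawn at 1 + k1 r^2 times it, then the intrinsics apply), "pose" (4x4, takes a point from camera to world coordinates). Camera axes: x right, y down, z forward; pixel columns grow to the right and rows downward; lengths in m; the calibration is good to about 2 mm. A picture is of the moment at which its call begins. There is no depth.
- hand_in(): hands the job in; it is judged then, once.
The state is a dict: "time_s": time; "joint_positions": joint angles; "qvel": joint speeds; "tau": joint torques, N m; "position": TCP position; "tcp_rot": TCP orientation; "force": force on the tool from outside, world axes, zero at the start; "moment": the same for the moment, N m; "opening": opening from 0.0 (shut) to 1.0 (fully open); "grasp_force": force on a finger pad.
Only numpy, scipy, OpenCV 4.12 (cv2) and the standard library are available. Lean on these libraries where they do the work, as an engineer would, in place of code of your own. Each camera call takes 0.05 s, during which the arm holds its last target. There are 200 camera calls.

## Working session

There is one attempt and no reset: what is moved stays moved. The work goes in short steps, Python scripts to look and compute and a tool call to move; the robot and the scene stay as the last step left them, time stands still between calls to the robot, and variables do not carry over. Pictures are saved under pics/ and viewed, at most 14 in all, crops included, and the job is handed in when it is done.

Besides the shell and the picture viewer there is one more tool, called after "Call:" by a JSON object that holds its "method" and its "body". step_arm: Moves the arm, as the interface text tells. Scaled input: -1 to 1 covers 0.25 m each way for a shift and 180 degrees each way for a turn. Its arguments: {"type":"object","properties":{"targets":{"type":"array","items":{"type":"array","items":{"type":"number"}}}},"required":["targets"]}

```bash
mkdir -p pics; ls; python3 - <<'E'
from rig import *
import cv2,numpy as np
for n in("top","scene"):
    c=capture(n); cv2.imwrite(f"pics/{n}0.png",c["color"][:,:,::-1]); print(n,c["mtx"].round(1).tolist(),c["k1"],c["pose"].round(4).tolist())
s=read_state(); print(s["time_s"],s["position"],s["tcp_rot"],s["opening"])
E
```

```text
pics
top [[497.4, 0.0, 286.5], [0.0, 497.4, 215.1], [0.0, 0.0, 1.0]] -0.1351634915156591 [[-0.0002, -0.9776, 0.2104, 0.2285], [-1.0, 0.0008, 0.0028, 0.0068], [-0.0029, -0.2104, -0.9776, 1.348], [0.0, 0.0, 0.0, 1.0]]
scene [[441.1, 0.0, 282.3], [0.0, 441.1, 215.1], [0.0, 0.0, 1.0]] -0.011310757309698279 [[-0.4985, 0.556, -0.665, 1.1278], [0.8669, 0.3245, -0.3785, 0.3658], [0.0053, -0.7652, -0.6438, 0.6527], [0.0, 0.0, 0.0, 1.0]]
0.1 [0.28247515 0.55671895 0.18987177] [[-8.91674244e-01  4.52676165e-01 -1.15396348e-03]
 [ 4.52677521e-01  8.91672938e-01 -1.55976535e-03]
 [ 3.22889413e-04 -1.91317591e-03 -9.99998118e-01]] 0.9992196116032624
```

View pics/top0.png

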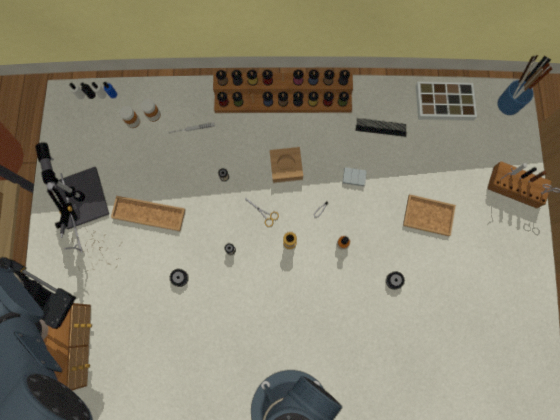

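View pics/scene0.png

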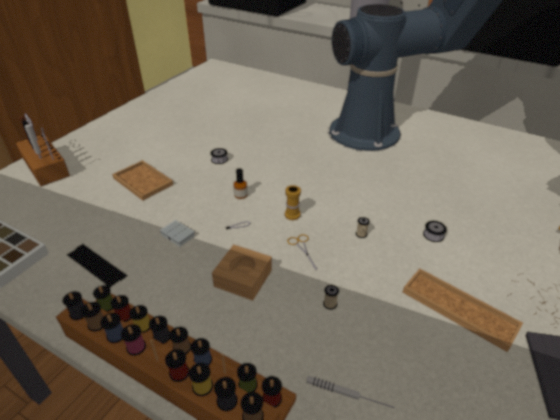

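```bash
cat > h.py <<'E'
import numpy as np, cv2
from rig import *
def ray(c,uv):
    K=c["mtx"]; d=np.array([(uv[0]-K[0,2])/K[0,0],(uv[1]-K[1,2])/K[1,1]]); s=d.copy()
    for _ in range(20): s=d/(1+c["k1"]*(s@s))
    P=c["pose"]; return P[:3,3],P[:3,:3]@np.array([s[0],s[1],1])
def onz(c,uv,z):
    o,d=ray(c,uv); return o+d*(z-o[2])/d[2]
def tri(obs):
    A=0;b=0
    for c,uv in obs:
        o,d=ray(c,uv); d=d/np.linalg.norm(d); M=np.eye(3)-np.outer(d,d); A=A+M; b=b+M@o
    p=np.linalg.solve(A,b); return p
def proj(c,p):
    P=c["pose"]; q=P[:3,:3].T@(np.asarray(p)-P[:3,3]); s=q[:2]/q[2]; s=s*(1+c["k1"]*(s@s))
    return c["mtx"][:2,:2]@s+c["mtx"][:2,2]
E
python3 - <<'E'
import pickle
from h import *
C={n:capture(n) for n in("top","scene")}
pickle.dump(C,open("c0.pkl","wb"))
def crop(im,boxes,f,cols,out):
    t=[]
    for u,v,w,h in boxes:
        t.append(cv2.resize(im[v:v+h,u:u+w],None,fx=f,fy=f,interpolation=cv2.INTER_CUBIC))
    cv2.imwrite(out,np.vstack([np.hstack(t[i:i+cols]) for i in range(0,len(t),cols)])[:,:,::-1])
# tile 8x: 
crop(C["top"]["color"],[(105,190,90,50),(395,190,90,50),(155,255,90,50),(375,255,90,50),(200,150,90,50),(210,225,90,50),(310,220,90,50),(265,145,90,50)],4.4,2,"pics/t1.png") if 0 else None
im=C["top"]["color"]
crop(im,[(105,190,90,60),(395,190,90,60),(160,250,90,60),(375,255,90,60),(200,150,90,60),(205,220,90,60),(310,215,90,60),(265,140,90,60),(275,215,90,60)],2.9,3,"pics/t1.png")
im=C["scene"]["color"]
crop(im,[(400,265,128,84),(100,150,128,84),(400,200,128,84),(180,120,128,84),(290,260,128,84),(320,190,128,84),(200,150,128,84),(190,235,128,84),(250,170,128,84)],2.05,3,"pics/s1.png")
E
```

```text
(no output)
```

View pics/t1.png

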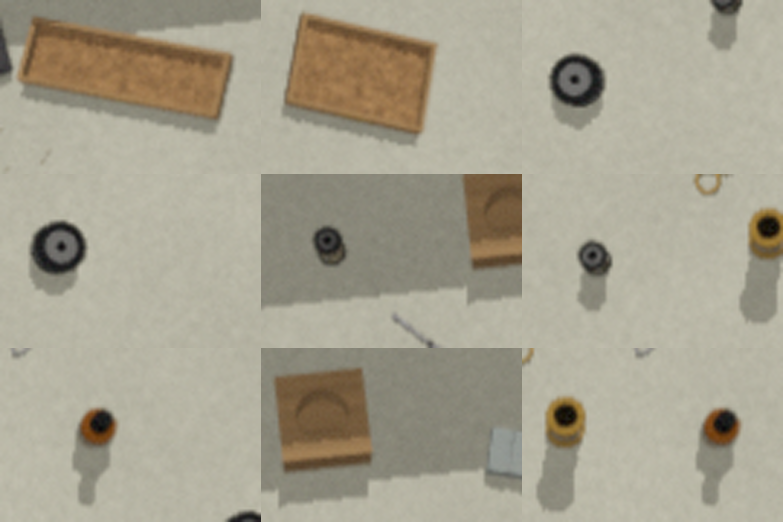

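View pics/s1.png

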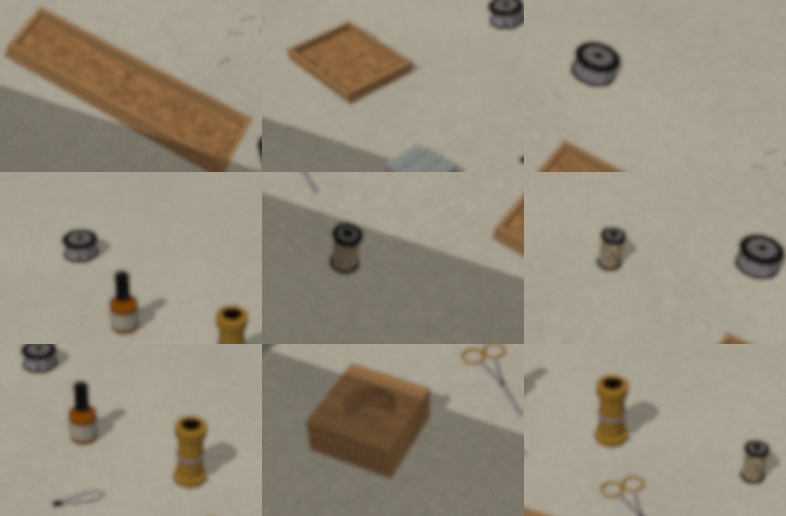

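```bash
python3 - <<'E'
import pickle
from h import *
C=pickle.load(open("c0.pkl","rb")); t,s=C["top"],C["scene"]
T=lambda b,p:(np.array(p)+.5)/2.9+b-.5
S=lambda b,p:(np.array(p)+.5)/2.05+b-.5
A=np.array
for n,tb,tp,sb,sp,z in [("wire1",(160,250),(52,79),(400,200),(74,56),.024),("wire2",(375,255),(61,71),(180,120),(80,67),.024),
 ("th1",(200,150),(65,66),(290,260),(85,60),.04),("th2",(205,220),(70,83),(320,190),(89,63),.04),
 ("cem",(310,215),(102,72),(200,150),(81,41),.075),("stk",(275,215),(44,67),(250,170),(89,38),.075)]:
    a=T(A(tb),tp);b=S(A(sb),sp); print(n,"tri",tri([(t,a),(s,b)]).round(4),"top@z",onz(t,a,z)[:2].round(4),"scene@z",onz(s,b,z)[:2].round(4))
def rect(n,c,pts,z):
    q=A([onz(c,p,z)[:2] for p in pts]); print(n,"c",q.mean(0).round(4),"sides",[np.linalg.norm(q[i]-q[i-1]).round(3) for i in range(4)],"dirs",[np.degrees(np.arctan2(*(q[i]-q[i-1])[::-1])).round(1) for i in range(4)])
rect("tt top",t,[T(A((105,190)),p) for p in [(32,19),(232,54),(217,118),(20,80)]],.017)
rect("tt sc",s,[S(A((400,265)),p) for p in [(40,8),(250,119),(222,163),(8,48)]],.017)
rect("wt top",t,[T(A((395,190)),p) for p in [(42,13),(175,43),(159,130),(25,104)]],.015)
rect("wt sc",s,[S(A((100,150)),p) for p in [(86,22),(151,66),(88,97),(27,50)]],.015)
rect("bb top",t,[T(A((265,140)),p) for p in [(14,29),(100,21),(109,107),(22,114)]],.04)
print("hook",onz(t,(355,177),.016))
o=read_state()["position"];print(proj(t,o))
E
```

```text
wire1 tri [0.3446 0.3019 0.0229] top@z [0.3445 0.3021] scene@z [0.3462 0.3017]
wire2 tri [ 0.3379 -0.2807  0.0232] top@z [ 0.3382 -0.2811] scene@z [ 0.3388 -0.2791]
th1 tri [0.6303 0.1863 0.0414] top@z [0.6302 0.1877] scene@z [0.6296 0.1847]
th2 tri [0.4205 0.1633 0.0378] top@z [0.4199 0.164 ] scene@z [0.4233 0.1632]
cem tri [ 0.4381 -0.1417  0.0738] top@z [ 0.4376 -0.141 ] scene@z [ 0.4397 -0.1414]
stk tri [0.4419 0.002  0.0768] top@z [0.4423 0.0018] scene@z [0.4397 0.0011]
tt top c [0.5214 0.3961] sides [np.float64(0.061), np.float64(0.202), np.float64(0.063), np.float64(0.198)] dirs [np.float64(-7.0), np.float64(-100.0), np.float64(169.3), np.float64(79.3)]
tt sc c [0.5257 0.396 ] sides [np.float64(0.065), np.float64(0.197), np.float64(0.06), np.float64(0.193)] dirs [np.float64(170.3), np.float64(79.3), np.float64(-13.5), np.float64(-99.2)]
wt top c [ 0.5166 -0.3853] sides [np.float64(0.092), np.float64(0.133), np.float64(0.088), np.float64(0.131)] dirs [np.float64(-13.3), np.float64(-102.9), np.float64(165.6), np.float64(78.8)]
wt sc c [ 0.5196 -0.382 ] sides [np.float64(0.085), np.float64(0.139), np.float64(0.086), np.float64(0.135)] dirs [np.float64(167.7), np.float64(76.6), np.float64(-15.0), np.float64(-103.9)]
bb top c [0.6572 0.0125] sides [np.float64(0.085), np.float64(0.083), np.float64(0.086), np.float64(0.082)] dirs [np.float64(5.5), np.float64(-84.5), np.float64(-174.7), np.float64(94.7)]
hook [ 0.62392357 -0.18078843  0.016     ]
[ 57.20835725 295.25690495]
```

Call:
{"method": "step_arm", "body": {"targets": [[1, 0.05, -0.09, 0, 0.01], [1, 0.11, -0.22, 0, 0.03], [1, 0.19, -0.36, 0, 0.05], [1, 0.26, -0.5, 0, 0.07], [1, 0.33, -0.64, 0, 0.09], [1, 0.4, -0.78, 0, 0.091], [1, 0.45, -0.87, 0, 0.091], [1, 0.468, -0.908, 0, 0.091], [1, 0.468, -0.908, 0, 0.091]]}}

```text
time_s: 1.1
position: [0.4003, 0.3295, 0.1907]
tcp_rot: [[-0.983, 0.185, -0.0], [0.185, 0.983, 0.0], [0.0, 0.0, -1.0]]
force: [-0.1, 0.6, 0.6]
opening: 0.998
grasp_force: 0.0
```

Call:
{"method": "step_arm", "body": {"targets": [[1, 0.01, -0.06, 0, 0], [1, 0.03, -0.18, 0, 0], [1, 0.05, -0.32, 0, 0], [1, 0.06, -0.46, 0, 0], [1, 0.08, -0.58, -0.05, 0], [1, 0.082, -0.664, -0.14, 0], [1, 0.082, -0.664, -0.25, 0], [1, 0.082, -0.664, -0.34, 0], [1, 0.082, -0.664, -0.364, 0], [1, 0.082, -0.664, -0.364, 0]]}}

```text
time_s: 2.1
position: [0.4196, 0.1646, 0.0992]
tcp_rot: [[-0.983, 0.182, -0.002], [0.182, 0.983, -0.0], [0.002, -0.001, -1.0]]
force: [0.3, 0.6, -0.2]
opening: 0.998
grasp_force: 0.0
```

```bash
python3 - <<'E'
from h import *
c=capture("wrist"); cv2.imwrite("pics/w1.png",c["color"][:,:,::-1]); print(c["pose"].round(3).tolist())
for z in(0,.04): print(proj(c,[.4205,.1635,z]))
E
```

```text
[[0.182, 0.94, 0.288, 0.339], [0.983, -0.174, -0.053, 0.18], [0.0, 0.293, -0.956, 0.293], [0.0, 0.0, 0.0, 1.0]]
[280.88340318 209.99988574]
[280.68175992 223.84553773]
```

View pics/w1.png

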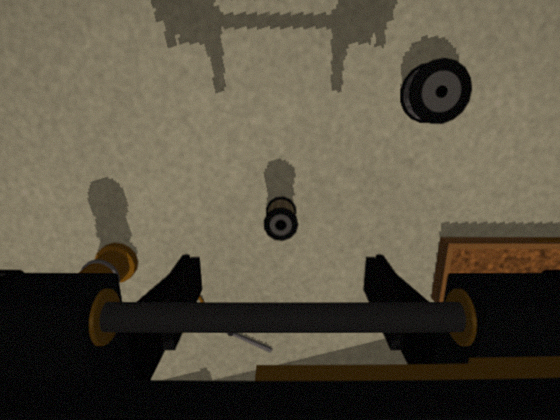

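The wrist view puts thread_b's hub at (281,225), 1 px from the prediction (280.7,223.8), so I'm grasping it.

Call:
{"method": "step_arm", "body": {"targets": [[1, 0, 0, -0.05, 0], [1, 0, 0, -0.14, 0], [1, 0, 0, -0.22, 0], [1, 0, 0, -0.29, 0], [1, 0, 0, -0.33, 0], [1, 0, 0, -0.336, 0], [-0.2, 0, 0, -0.336, 0], [-0.35, 0, 0, -0.336, 0], [-1, 0, 0, -0.336, 0], [-1, 0, 0, -0.336, 0], [-1, 0, 0, -0.336, 0], [-1, 0, 0, -0.336, 0], [-1, 0, 0, -0.336, 0], [-1, 0, 0, -0.336, 0]]}}

```text
time_s: 3.55
position: [0.4204, 0.1643, 0.0157]
tcp_rot: [[-0.983, 0.183, -0.0], [0.183, 0.983, -0.0], [0.0, -0.0, -1.0]]
force: [0.2, -0.4, 0.3]
opening: 0.356
grasp_force: 0.0
```

Call:
{"method": "step_arm", "body": {"targets": [[-1, 0, 0, 0, 0], [-1, 0, 0, 0, 0], [-1, 0, 0, 0, 0], [-1, 0, 0, 0, 0], [-1, 0, 0, 0.02, 0], [-1, 0, 0, 0.1, 0], [-1, 0, 0, 0.2, 0], [-1, 0, 0, 0.28, 0], [-1, 0, 0, 0.32, 0], [-1, 0, 0, 0.32, 0]]}}

```text
time_s: 4.55
position: [0.4214, 0.1644, 0.097]
tcp_rot: [[-0.983, 0.183, 0.003], [0.183, 0.983, 0.0], [-0.003, 0.001, -1.0]]
force: [-0.5, 0.4, 0.6]
opening: -0.0
grasp_force: 0.0
```

```bash
python3 - <<'E'
from h import *
c=capture("wrist"); w=c["color"]; t=capture("top")["color"]
cv2.imwrite("pics/w2.png",np.hstack([w[:,60:460],cv2.resize(t[200:300,170:270],(400,420),interpolation=cv2.INTER_CUBIC)])[:,:,::-1]); print(read_state()["position"],proj(c,[.4205,.1635,.04]))
E
```

```text
[0.42007585 0.16422025 0.09552528] [280.34645261 222.10026042]
```

View pics/w2.png

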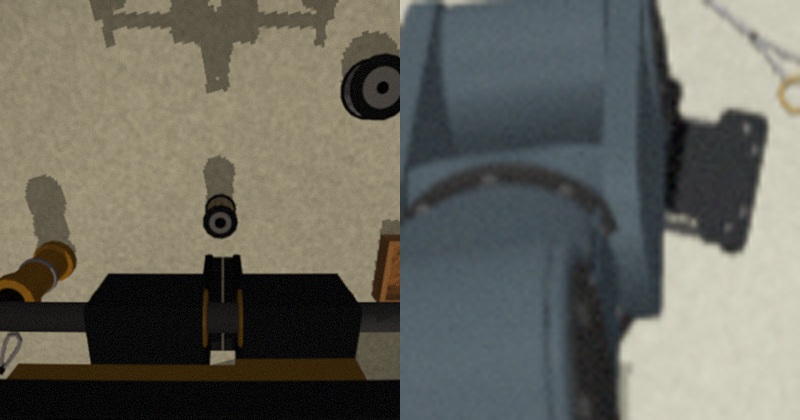

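```bash
python3 - <<'E'
from h import *
p=read_state()["position"]; R=read_state()["tcp_rot"]
c=capture("wrist"); s=capture("scene")
tip=p+R@[0,0,.008]
for n,k in(("w",c),("s",s)): print(n,"tip",proj(k,tip).round(1),"tcp",proj(k,p).round(1),"grasp",proj(k,p-R@[0,0,.011]).round(1), "spool",proj(k,[.4205,.1635,.04]).round(1),proj(k,[.4205,.1635,0]).round(1))
u,v=proj(s,tip).astype(int)
a=cv2.resize(s["color"][v-70:v+80,u-75:u+75],(450,450),interpolation=cv2.INTER_CUBIC)
b=cv2.resize(c["color"][180:330,240:320+30],(330,450),interpolation=cv2.INTER_CUBIC)
print(u-75,v-70)
cv2.imwrite("pics/w3.png",np.hstack([a,b])[:,:,::-1])
E
```

```text
w tip [281.7 247. ] tcp [281.7 251.9] grasp [281.7 259.2] spool [281.  224.4] [281.1 210.3]
s tip [367.1 202.3] tcp [367.6 199.3] grasp [368.3 195. ] spool [363.8 219.8] [361.5 233.6]
292 132
```

View pics/w3.png

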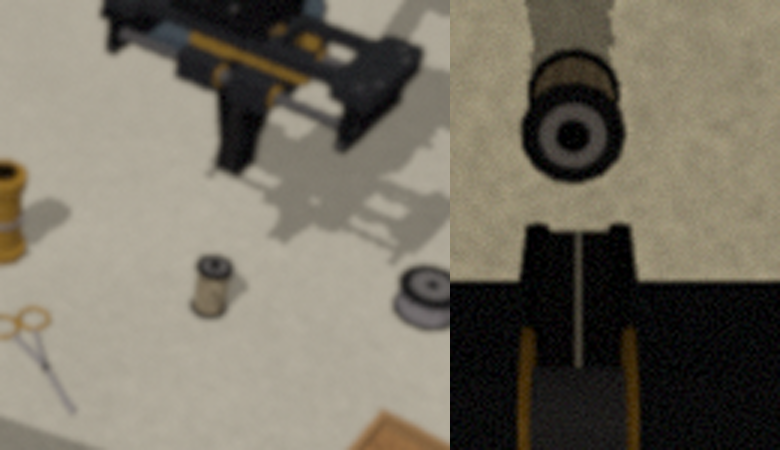

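```bash
python3 - <<'E'
from h import *
c=capture("wrist"); s=capture("scene"); st=read_state()
for a in [(370,188),(371,190),(371,192)]:
    print(tri([(s,a),(c,(282.7,256))]).round(4))
    o,d=ray(s,a); print("scene ray at x=.42:",(o+d*(.42-o[0])/d[0]).round(4))
print(st["position"],st["joint_positions"])
E
```

```text
[0.4124 0.1647 0.119 ]
scene ray at x=.42: [0.42   0.1654 0.1247]
[0.4134 0.1661 0.1158]
scene ray at x=.42: [0.42   0.1681 0.1207]
[0.4149 0.1665 0.1121]
scene ray at x=.42: [0.42   0.1688 0.1159]
[0.41970175 0.16415822 0.09487573] [ 7.10344497e+00  2.64783842e+01  1.11828943e+02 -6.55735435e-04
  4.18145911e+01 -7.23546691e+01]
```

```bash
python3 - <<'E'
from h import *
c=capture("wrist"); s=capture("scene"); p=read_state()["position"]
for x in(.405,.41,.42,.43):
    o,d=ray(c,(282.7,256)); o2,d2=ray(s,(371,190)); print(x,(o+d*(x-o[0])/d[0]).round(4),(o2+d2*(x-o2[0])/d2[0]).round(4))
w=c["color"].astype(int); 
im=s["color"][120:220,330:430]; im=cv2.convertScaleAbs(im,alpha=2.2,beta=10)
cv2.imwrite("pics/s3.png",cv2.resize(im,(600,600),interpolation=cv2.INTER_CUBIC)[:,:,::-1])
E
```

```text
0.405 [0.405  0.1674 0.1355] [0.405  0.1639 0.1094]
0.41 [0.41   0.1665 0.1239] [0.41   0.1653 0.1132]
0.42 [0.42   0.1647 0.1008] [0.42   0.1681 0.1207]
0.43 [0.43   0.1629 0.0776] [0.43   0.1709 0.1282]
```

View pics/s3.png

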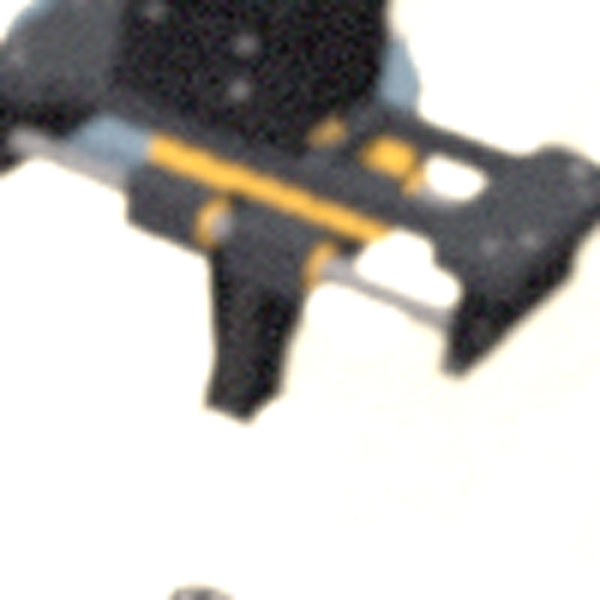

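The real fingertips sit about 36 mm higher than the stated tool frame implies (tip at z≈0.124 against a reported 0.087), and the jaws closed above the untouched spool. I'll correct for this offset and retry.

Call:
{"method": "step_arm", "body": {"targets": [[0.5, 0, 0, 0, 0], [0.5, 0, 0, 0, 0], [0.5, 0, 0, 0, 0], [0.5, 0, 0, 0, 0], [0.5, 0, 0, 0, 0], [0.5, 0, 0, 0, 0], [0.5, 0, 0, -0.08, 0], [0.5, 0, 0, -0.16, 0], [0.5, 0, 0, -0.24, 0], [0.5, 0, 0, -0.3, 0], [0.5, 0, 0, -0.34, 0], [0.5, 0, 0, -0.38, 0], [0.5, 0, 0, -0.41, 0], [0.5, 0, 0, -0.432, 0], [0.5, 0, 0, -0.432, 0]]}}

```text
time_s: 6.45
position: [0.4202, 0.1642, -0.0127]
tcp_rot: [[-0.983, 0.183, -0.001], [0.183, 0.983, -0.0], [0.001, -0.0, -1.0]]
force: [-0.1, -0.3, -0.2]
opening: 0.751
grasp_force: 0.0
```

Call:
{"method": "step_arm", "body": {"targets": [[-1, 0, 0, 0, 0], [-1, 0, 0, 0, 0], [-1, 0, 0, 0, 0], [-1, 0, 0, 0, 0], [-1, 0, 0, 0, 0], [-1, 0, 0, 0, 0], [-1, 0, 0, 0, 0], [-1, 0, 0, 0, 0], [-1, 0, 0, 0, 0], [-1, 0, 0, 0, 0], [-1, 0, 0, 0, 0]]}}

```text
time_s: 7.55
position: [0.4205, 0.1643, -0.0121]
tcp_rot: [[-0.983, 0.183, 0.0], [0.183, 0.983, 0.0], [-0.0, 0.0, -1.0]]
force: [-0.5, -1.0, 3.8]
opening: 0.312
grasp_force: 30.0
```

Call:
{"method": "step_arm", "body": {"targets": [[-1, 0, 0, 0.05, 0], [-1, 0, 0, 0.14, 0], [-1, 0, 0, 0.24, 0], [-1, 0, 0, 0.32, 0], [-1, 0.03, 0.06, 0.32, 0], [-1, 0.08, 0.18, 0.32, 0], [-1, 0.13, 0.3, 0.32, 0], [-1, 0.18, 0.42, 0.32, 0], [-1, 0.23, 0.54, 0.32, 0], [-1, 0.28, 0.66, 0.32, 0], [-1, 0.33, 0.78, 0.32, 0], [-1, 0.38, 0.9, 0.32, 0], [-1, 0.41, 0.96, 0.32, 0], [-1, 0.42, 0.988, 0.32, 0], [-1, 0.42, 0.988, 0.32, 0], [-1, 0.42, 0.988, 0.32, 0]]}}

```text
time_s: 9.15
position: [0.5244, 0.4101, 0.0671]
tcp_rot: [[-0.983, 0.183, -0.002], [0.183, 0.983, -0.001], [0.002, -0.002, -1.0]]
force: [0.2, -0.1, -0.7]
opening: 0.313
grasp_force: 30.0
```

```bash
python3 - <<'E'
from h import *
p=read_state()["position"]
c=capture("wrist"); s=capture("scene")
# spool bottom believed at p.z+.012
u,v=proj(s,[p[0],p[1],p[2]+.012]); print(u,v, proj(s,[p[0],p[1],p[2]+.052]),p)
u0,v0=int(u)-80,int(v)-70; print(u0,v0)
a=cv2.resize(s["color"][v0:v0+120,u0:u0+110],(440,480),interpolation=cv2.INTER_CUBIC)
b=c["color"][:,110:460]
b=np.vstack([b,np.zeros((60,350,3),np.uint8)])
cv2.imwrite("pics/p1.png",np.hstack([cv2.convertScaleAbs(a,alpha=1.5),b])[:,:,::-1])
E
```

```text
478.5707451685724 283.8666174540404 [485.63226549 267.79459733] [0.52435266 0.41013451 0.06714856]
398 213
```

View pics/p1.png

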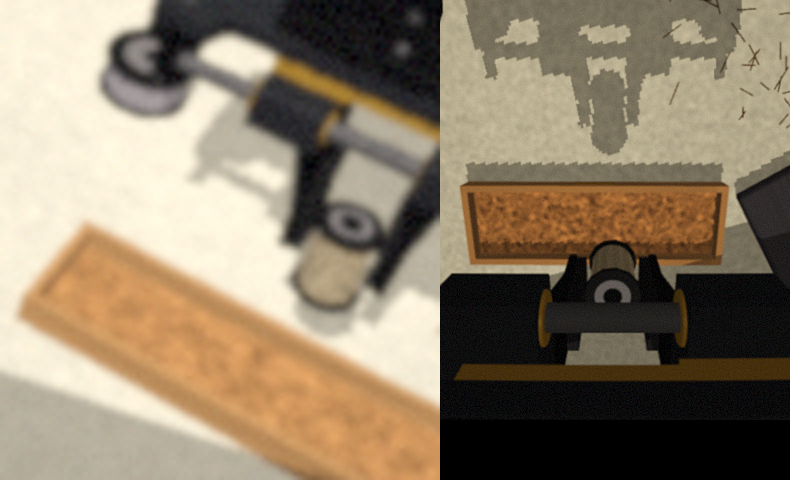

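Spool held upright over the aligned tray, so I'm lowering it to release.

Call:
{"method": "step_arm", "body": {"targets": [[-1, 0, 0, -0.05, 0], [-1, 0, 0, -0.13, 0], [-1, 0, 0, -0.2, 0], [-1, 0, 0, -0.25, 0], [-1, 0, 0, -0.28, 0], [-1, 0, 0, -0.29, 0], [-1, 0, 0, -0.296, 0], [-1, 0, 0, -0.296, 0], [-1, 0, 0, -0.296, 0], [0, 0, 0, -0.296, 0], [0, 0, 0, -0.296, 0], [0, 0, 0, -0.296, 0], [0, 0, 0, -0.296, 0], [0, 0, 0, -0.296, 0], [0, 0, 0, -0.24, 0], [0, 0, 0, -0.14, 0], [0.1, 0, 0, -0.02, 0], [0.3, 0, 0, 0.1, 0], [0.5, 0, 0, 0.12, 0], [0.5, 0, 0, 0.12, 0]]}}

```text
time_s: 11.25
position: [0.5264, 0.4119, 0.0999]
tcp_rot: [[-0.983, 0.183, 0.003], [0.183, 0.983, 0.002], [-0.003, 0.002, -1.0]]
force: [-0.7, 0.2, -0.6]
opening: 0.713
grasp_force: 0.0
```

Call:
{"method": "step_arm", "body": {"targets": [[0.5, 0.03, -0.06, 0, 0], [0.5, 0.08, -0.18, 0, 0], [0.5, 0.14, -0.3, 0, 0], [0.5, 0.2, -0.42, 0, 0], [0.5, 0.25, -0.54, 0, 0], [0.5, 0.31, -0.66, 0, 0], [0.5, 0.36, -0.78, 0, 0], [0.5, 0.4, -0.86, 0, 0], [0.5, 0.418, -0.896, 0, 0], [0.5, 0.418, -0.896, -0.06, 0], [0.5, 0.418, -0.896, -0.16, 0], [0.5, 0.418, -0.896, -0.26, 0], [0.5, 0.418, -0.896, -0.34, 0], [0.5, 0.418, -0.896, -0.4, 0], [0.5, 0.418, -0.896, -0.43, 0], [0.5, 0.418, -0.896, -0.44, 0], [0.5, 0.418, -0.896, -0.44, 0]]}}

```text
time_s: 12.95
position: [0.63, 0.1876, -0.0123]
tcp_rot: [[-0.983, 0.182, 0.0], [0.182, 0.983, 0.0], [-0.0, 0.0, -1.0]]
force: [-0.6, -0.3, 0.5]
opening: 0.753
grasp_force: 0.0
```

Call:
{"method": "step_arm", "body": {"targets": [[-1, 0, 0, 0, 0], [-1, 0, 0, 0, 0], [-1, 0, 0, 0, 0], [-1, 0, 0, 0, 0], [-1, 0, 0, 0, 0], [-1, 0, 0, 0, 0], [-1, 0, 0, 0, 0], [-1, 0, 0, 0, 0], [-1, 0, 0, 0, 0], [-1, 0, 0, 0, 0], [-1, 0, 0, 0, 0]]}}

```text
time_s: 14.05
position: [0.63, 0.1872, -0.0121]
tcp_rot: [[-0.983, 0.183, 0.0], [0.183, 0.983, -0.0], [-0.0, -0.0, -1.0]]
force: [-0.7, -0.9, 2.8]
opening: 0.314
grasp_force: 30.0
```

Call:
{"method": "step_arm", "body": {"targets": [[-1, 0, 0, 0.05, 0], [-1, 0, 0, 0.14, 0], [-1, 0, 0, 0.24, 0], [-1, 0, 0, 0.32, 0], [-1, -0.03, 0.04, 0.32, 0], [-1, -0.1, 0.14, 0.32, 0], [-1, -0.18, 0.25, 0.32, 0], [-1, -0.26, 0.36, 0.32, 0], [-1, -0.34, 0.47, 0.32, 0], [-1, -0.41, 0.57, 0.32, 0], [-1, -0.45, 0.62, 0.32, 0], [-1, -0.464, 0.642, 0.32, 0], [-1, -0.464, 0.642, 0.32, 0], [-1, -0.464, 0.642, 0.32, 0]]}}

```text
time_s: 15.45
position: [0.5147, 0.347, 0.0676]
tcp_rot: [[-0.983, 0.184, 0.0], [0.184, 0.983, -0.0], [-0.001, -0.0, -1.0]]
force: [-0.2, -0.7, -0.1]
opening: 0.312
grasp_force: 30.0
```

Call:
{"method": "step_arm", "body": {"targets": [[-1, 0, 0, -0.05, 0], [-1, 0, 0, -0.13, 0], [-1, 0, 0, -0.2, 0], [-1, 0, 0, -0.25, 0], [-1, 0, 0, -0.28, 0], [-1, 0, 0, -0.29, 0], [-1, 0, 0, -0.296, 0], [-1, 0, 0, -0.296, 0], [-1, 0, 0, -0.296, 0], [0, 0, 0, -0.296, 0], [0, 0, 0, -0.296, 0], [0, 0, 0, -0.296, 0], [0, 0, 0, -0.296, 0], [0, 0, 0, -0.296, 0], [0, 0, 0, -0.24, 0], [0, 0, 0, -0.14, 0], [0.1, 0, 0, -0.02, 0], [0.3, 0, 0, 0.1, 0], [0.5, 0, 0, 0.12, 0], [0.5, 0, 0, 0.12, 0]]}}

```text
time_s: 17.45
position: [0.5149, 0.3482, 0.0997]
tcp_rot: [[-0.983, 0.183, 0.003], [0.183, 0.983, 0.001], [-0.003, 0.002, -1.0]]
force: [-0.2, -0.1, -0.3]
opening: 0.712
grasp_force: 0.0
```

Call:
{"method": "step_arm", "body": {"targets": [[1, -0.05, -0.01, 0, -0.02], [1, -0.15, -0.04, 0, -0.06], [1, -0.26, -0.07, 0, -0.1], [1, -0.38, -0.1, 0, -0.15], [1, -0.5, -0.13, 0, -0.2], [1, -0.6, -0.16, 0, -0.25], [1, -0.66, -0.18, 0, -0.3], [1, -0.678, -0.18, 0, -0.35], [1, -0.678, -0.18, 0, -0.4], [1, -0.678, -0.18, 0, -0.45], [1, -0.678, -0.18, 0, -0.49], [1, -0.678, -0.18, 0, -0.508], [1, -0.678, -0.18, -0.08, -0.508], [1, -0.678, -0.18, -0.18, -0.508], [1, -0.678, -0.18, -0.28, -0.508], [1, -0.678, -0.18, -0.36, -0.508], [1, -0.678, -0.18, -0.41, -0.508], [1, -0.678, -0.18, -0.435, -0.508], [1, -0.678, -0.18, -0.444, -0.508], [1, -0.678, -0.18, -0.444, -0.508]]}}

```text
time_s: 19.45
position: [0.3441, 0.3026, -0.0135]
tcp_rot: [[0.208, 0.978, -0.001], [0.978, -0.208, -0.0], [-0.001, -0.001, -1.0]]
force: [-0.3, 0.5, 0.2]
opening: 0.997
grasp_force: 0.0
```

Call:
{"method": "step_arm", "body": {"targets": [[-1, 0, 0, 0, 0], [-1, 0, 0, 0, 0], [-1, 0, 0, 0, 0], [-1, 0, 0, 0, 0], [-1, 0, 0, 0, 0], [-1, 0, 0, 0, 0], [-1, 0, 0, 0, 0], [-1, 0, 0, 0, 0], [-1, 0, 0, 0, 0], [-1, 0, 0, 0, 0], [-1, 0, 0, 0, 0]]}}

```text
time_s: 20.55
position: [0.3445, 0.3028, -0.0132]
tcp_rot: [[0.207, 0.978, 0.0], [0.978, -0.207, 0.0], [0.0, 0.0, -1.0]]
force: [-0.8, 0.9, 2.7]
opening: 0.531
grasp_force: 30.0
```

Call:
{"method": "step_arm", "body": {"targets": [[-1, 0, 0, 0.04, 0], [-1, 0, 0, 0.12, 0], [-1, 0, 0, 0.22, 0], [-1, 0, 0, 0.32, 0], [-1, 0, 0, 0.42, 0], [-1, 0.01, -0.02, 0.5, 0], [-1, 0.05, -0.1, 0.52, 0], [-1, 0.11, -0.2, 0.52, 0], [-1, 0.17, -0.31, 0.52, 0], [-1, 0.23, -0.42, 0.52, 0], [-1, 0.29, -0.53, 0.52, 0], [-1, 0.35, -0.64, 0.52, 0], [-1, 0.41, -0.75, 0.52, 0], [-1, 0.46, -0.84, 0.52, 0], [-1, 0.48, -0.888, 0.52, 0], [-1, 0.48, -0.888, 0.52, 0]]}}

```text
time_s: 22.15
position: [0.4648, 0.0797, 0.1169]
tcp_rot: [[0.21, 0.978, 0.0], [0.978, -0.21, 0.0], [0.0, 0.0, -1.0]]
force: [0.1, 0.6, -0.5]
opening: 0.533
grasp_force: 30.0
```

Call:
{"method": "step_arm", "body": {"targets": [[-1, 0.01, -0.06, 0, 0], [-1, 0.03, -0.16, 0, 0], [-1, 0.05, -0.27, 0, 0], [-1, 0.08, -0.38, 0, 0], [-1, 0.1, -0.49, 0, 0], [-1, 0.12, -0.6, 0, 0], [-1, 0.14, -0.71, 0, 0], [-1, 0.16, -0.82, 0, 0], [-1, 0.18, -0.92, 0, 0], [-1, 0.19, -0.97, 0, 0], [-1, 0.19, -0.98, 0, 0], [-1, 0.19, -0.98, 0, 0]]}}

```text
time_s: 23.35
position: [0.5111, -0.1628, 0.1165]
tcp_rot: [[0.207, 0.978, -0.001], [0.978, -0.207, 0.001], [0.001, -0.002, -1.0]]
force: [-0.1, 0.9, -1.2]
opening: 0.536
grasp_force: 30.0
```

Call:
{"method": "step_arm", "body": {"targets": [[-1, 0, -0.06, 0, 0], [-1, 0, -0.16, 0, 0], [-1, 0, -0.27, 0, 0], [-1, 0, -0.38, 0, 0], [-1, 0, -0.49, 0, 0], [-1, 0, -0.6, 0, 0], [-1, 0, -0.71, 0, 0], [-1, 0, -0.82, 0, 0], [-1, 0, -0.92, 0, 0], [-1, 0, -0.97, 0, 0], [-1, 0, -0.99, -0.05, 0], [-1, 0, -0.99, -0.15, 0], [-1, 0, -0.99, -0.228, 0], [-1, 0, -0.99, -0.228, 0], [-1, 0, -0.99, -0.228, 0]]}}

```text
time_s: 24.85
position: [0.5116, -0.4102, 0.059]
tcp_rot: [[0.207, 0.978, -0.001], [0.978, -0.207, 0.002], [0.002, -0.002, -1.0]]
force: [0.4, 0.4, -0.4]
opening: 0.535
grasp_force: 30.0
```

```bash
python3 - <<'E'
from h import *
p=read_state()["position"]; print(p)
c=capture("wrist"); s=capture("scene")
u,v=proj(s,[p[0],p[1],.05]).astype(int); u0,v0=max(u-80,0),v-60; print(u0,v0)
a=cv2.resize(s["color"][v0:v0+105,u0:u0+120],(480,420),interpolation=cv2.INTER_CUBIC)
cv2.imwrite("pics/p2.png",np.hstack([cv2.convertScaleAbs(a,alpha=1.5),cv2.convertScaleAbs(c["color"][:,125:435],alpha=1.5)])[:,:,::-1])
print(proj(s,[p[0],p[1],p[2]+.037]),proj(c,[p[0],p[1],p[2]+.037]))
E
```

```text
[ 0.51163988 -0.41017879  0.05897428]
53 101
[129.47232314 145.28861202] [284.11505556 278.84172826]
```

View pics/p2.png

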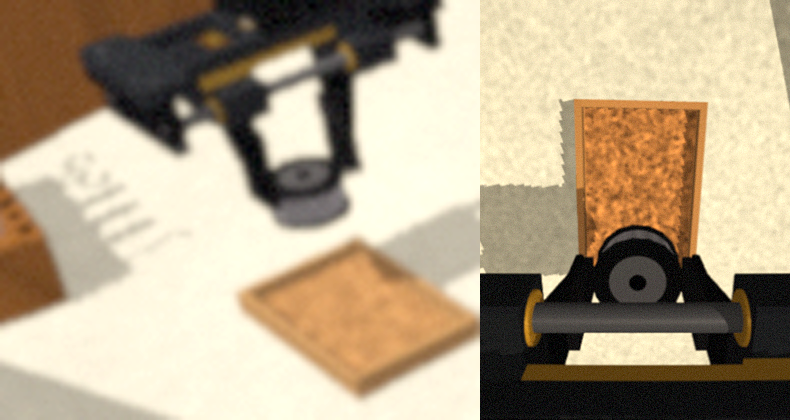

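Call:
{"method": "step_arm", "body": {"targets": [[-1, 0, 0, -0.05, 0], [-1, 0, 0, -0.12, 0], [-1, 0, 0, -0.18, 0], [-1, 0, 0, -0.23, 0], [-1, 0, 0, -0.25, 0], [-1, 0, 0, -0.26, 0], [-1, 0, 0, -0.268, 0], [-1, 0, 0, -0.268, 0], [-1, 0, 0, -0.268, 0], [0.5, 0, 0, -0.268, 0], [0.5, 0, 0, -0.268, 0], [0.5, 0, 0, -0.268, 0], [0.5, 0, 0, -0.268, 0], [0.5, 0, 0, -0.22, 0], [0.5, 0, 0, -0.12, 0], [0.8, 0, 0, 0, 0], [1, 0, 0, 0.12, 0], [1, 0, 0, 0.2, 0], [1, 0, 0, 0.228, 0], [1, 0, 0, 0.228, 0]]}}

```text
time_s: 26.95
position: [0.5125, -0.4123, 0.1185]
tcp_rot: [[0.208, 0.978, 0.002], [0.978, -0.208, -0.002], [-0.002, 0.002, -1.0]]
force: [0.1, -0.2, -1.5]
opening: 0.99
grasp_force: 0.0
```

Call:
{"method": "step_arm", "body": {"targets": [[1, -0.05, 0.04, 0, 0], [1, -0.15, 0.11, 0, 0], [1, -0.26, 0.2, 0, 0], [1, -0.37, 0.28, 0, 0], [1, -0.48, 0.36, 0, 0], [1, -0.58, 0.44, 0, 0], [1, -0.66, 0.5, 0, 0], [1, -0.696, 0.528, 0, 0], [1, -0.696, 0.528, -0.05, 0], [1, -0.696, 0.528, -0.14, 0], [1, -0.696, 0.528, -0.24, 0], [1, -0.696, 0.528, -0.34, 0], [1, -0.696, 0.528, -0.43, 0], [1, -0.696, 0.528, -0.49, 0], [1, -0.696, 0.528, -0.515, 0], [1, -0.696, 0.528, -0.52, 0], [1, -0.696, 0.528, -0.52, 0]]}}

```text
time_s: 28.65
position: [0.3382, -0.2801, -0.0133]
tcp_rot: [[0.208, 0.978, 0.0], [0.978, -0.208, -0.0], [-0.0, 0.0, -1.0]]
force: [-0.0, -0.2, -0.7]
opening: 1.004
grasp_force: 0.0
```

Call:
{"method": "step_arm", "body": {"targets": [[-1, 0, 0, 0, 0], [-1, 0, 0, 0, 0], [-1, 0, 0, 0, 0], [-1, 0, 0, 0, 0], [-1, 0, 0, 0, 0], [-1, 0, 0, 0, 0], [-1, 0, 0, 0, 0], [-1, 0, 0, 0, 0], [-1, 0, 0, 0, 0], [-1, 0, 0, 0, 0]]}}

```text
time_s: 29.65
position: [0.338, -0.2798, -0.0131]
tcp_rot: [[0.207, 0.978, 0.0], [0.978, -0.207, -0.0], [-0.0, 0.0, -1.0]]
force: [-0.6, 1.4, 2.7]
opening: 0.532
grasp_force: 30.0
```

Call:
{"method": "step_arm", "body": {"targets": [[-1, 0, 0, 0.04, 0], [-1, 0, 0, 0.12, 0], [-1, 0, 0, 0.22, 0], [-1, 0, 0, 0.3, 0], [-1, 0.02, -0.01, 0.32, 0], [-1, 0.08, -0.03, 0.32, 0], [-1, 0.19, -0.08, 0.32, 0], [-1, 0.3, -0.12, 0.32, 0], [-1, 0.41, -0.17, 0.32, 0], [-1, 0.52, -0.21, 0.32, 0], [-1, 0.62, -0.25, 0.32, 0], [-1, 0.7, -0.28, 0.32, 0], [-1, 0.74, -0.3, 0.32, 0], [-1, 0.744, -0.3, 0.32, 0], [-1, 0.744, -0.3, 0.32, 0]]}}

```text
time_s: 31.15
position: [0.5228, -0.3538, 0.066]
tcp_rot: [[0.207, 0.978, -0.002], [0.978, -0.207, 0.002], [0.001, -0.002, -1.0]]
force: [0.3, 0.5, -0.5]
opening: 0.536
grasp_force: 30.0
```

```bash
python3 - <<'E'
from h import *
c=capture("wrist");s=capture("scene")
a=cv2.resize(s["color"][100:205,75:195],(480,420),interpolation=cv2.INTER_CUBIC)
cv2.imwrite("pics/p3.png",np.hstack([cv2.convertScaleAbs(a,alpha=1.5),cv2.convertScaleAbs(c["color"][:,125:435],alpha=1.5)])[:,:,::-1])
E
```

```text
(no output)
```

View pics/p3.png

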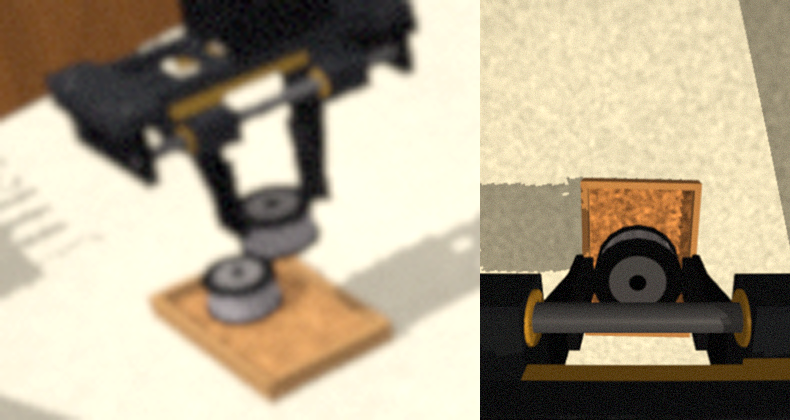

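```bash
python3 - <<'E'
from h import *
s=capture("scene")
print(onz(s,(75+238/4,100+272/4),.029))
d=np.array([.208,.978]);n=np.array([.978,-.208]);c=np.array([.518,-.384])
for a,b in[(45,67),(45,-67),(-45,-67),(-45,67)]:
    print((proj(s,[*(c+n*a/1e3+d*b/1e3),.015])-[75,100])*4)
E
```

```text
[ 0.51118443 -0.41318958  0.029     ]
[270.6728479 386.0383152]
[146.86726255 298.43732275]
[268.1754775  240.41137206]
[393.88864014 320.27122778]
```

Call:
{"method": "step_arm", "body": {"targets": [[-1, 0, 0, -0.05, 0], [-1, 0, 0, -0.13, 0], [-1, 0, 0, -0.2, 0], [-1, 0, 0, -0.25, 0], [-1, 0, 0, -0.28, 0], [-1, 0, 0, -0.29, 0], [-1, 0, 0, -0.296, 0], [-1, 0, 0, -0.296, 0], [-1, 0, 0, -0.296, 0], [0.5, 0, 0, -0.296, 0], [0.5, 0, 0, -0.296, 0], [0.5, 0, 0, -0.296, 0], [0.5, 0, 0, -0.296, 0], [0.5, 0, 0, -0.24, 0], [0.5, 0, 0, -0.14, 0], [0.5, 0, 0, -0.02, 0], [0.5, 0, 0, 0.1, 0], [0.2, 0, 0, 0.22, 0], [0, 0, 0, 0.28, 0], [0, 0, 0, 0.28, 0]]}}

```text
time_s: 33.3
position: [0.5257, -0.3563, 0.1408]
tcp_rot: [[0.207, 0.978, 0.005], [0.978, -0.207, -0.005], [-0.004, 0.006, -1.0]]
force: [0.5, -0.3, -0.7]
opening: 0.565
grasp_force: 0.0
```

Call:
{"method": "step_arm", "body": {"targets": [[0, -0.02, 0.06, 0, 0], [0, -0.07, 0.17, 0, 0], [0, -0.11, 0.28, 0, 0], [0, -0.16, 0.39, 0, 0], [0, -0.2, 0.5, 0, 0], [0, -0.25, 0.61, 0, 0], [0, -0.29, 0.72, 0, 0], [0, -0.33, 0.81, 0, 0], [0, -0.344, 0.85, 0, 0], [0, -0.344, 0.856, 0, 0], [0, -0.344, 0.856, -0.08, 0], [0, -0.344, 0.856, -0.16, 0], [0, -0.344, 0.856, -0.16, 0]]}}

```text
time_s: 34.6
position: [0.4374, -0.1412, 0.095]
tcp_rot: [[0.208, 0.978, -0.003], [0.978, -0.208, 0.002], [0.001, -0.003, -1.0]]
force: [0.1, -0.1, 0.1]
opening: 0.501
grasp_force: 0.0
```

```bash
python3 - <<'E'
from h import *
c=capture("wrist");s=capture("scene");t=capture("top"); st=read_state(); print(st["position"])
print(proj(c,[.438,-.1415,.075]),proj(s,[.438,-.1415,.075])) 
a=cv2.resize(s["color"][125:230,180:300],(480,420),interpolation=cv2.INTER_CUBIC)
cv2.imwrite("pics/p4.png",np.hstack([cv2.convertScaleAbs(a,alpha=1.5),cv2.convertScaleAbs(c["color"][:,125:435],alpha=1.8)])[:,:,::-1])
E
```

```text
[ 0.43880346 -0.14175233  0.09706588]
[284.84271124 239.69701734] [239.61836385 169.37031177]
```

View pics/p4.png

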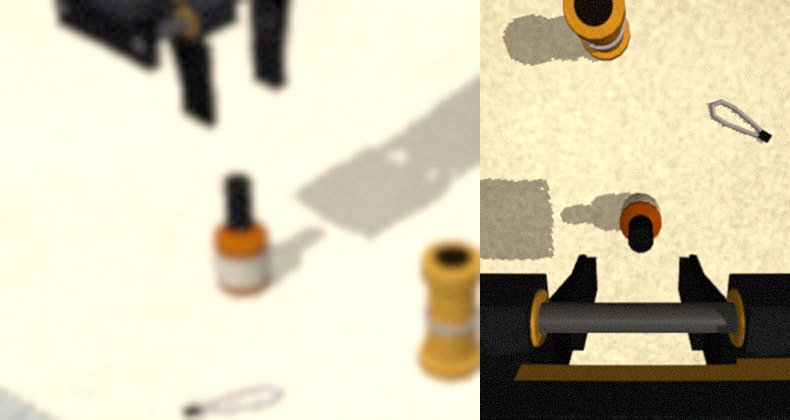

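Cap top appears at wrist (285,240), matching the prediction (284.8,239.7), so I'm grasping the cap.

Call:
{"method": "step_arm", "body": {"targets": [[0, 0, 0, -0.04, 0], [0, 0, 0, -0.11, 0], [0, 0, 0, -0.18, 0], [0, 0, 0, -0.24, 0], [0, 0, 0, -0.28, 0], [0, 0, 0, -0.3, 0], [0, 0, 0, -0.304, 0], [0, 0, 0, -0.304, 0], [-1, 0, 0, -0.304, 0], [-1, 0, 0, -0.304, 0], [-1, 0, 0, -0.304, 0], [-1, 0, 0, -0.304, 0], [-1, 0, 0, -0.304, 0], [-1, 0, 0, -0.304, 0], [-1, 0, 0, -0.304, 0], [-1, 0, 0, -0.304, 0], [-1, 0, 0, -0.304, 0]]}}

```text
time_s: 36.45
position: [0.438, -0.1408, 0.0208]
tcp_rot: [[0.208, 0.978, 0.0], [0.978, -0.208, -0.0], [-0.0, 0.0, -1.0]]
force: [0.5, -0.5, 1.9]
opening: 0.197
grasp_force: 29.9
```

Call:
{"method": "step_arm", "body": {"targets": [[-1, 0, 0, 0.04, 0], [-1, 0, 0, 0.12, 0], [-1, 0, 0, 0.22, 0], [-1, 0, 0, 0.32, 0], [-1, 0, 0, 0.39, 0], [-1, 0.03, 0.02, 0.4, 0], [-1, 0.1, 0.07, 0.4, 0], [-1, 0.2, 0.14, 0.4, 0], [-1, 0.3, 0.21, 0.4, 0], [-1, 0.4, 0.28, 0.4, 0], [-1, 0.5, 0.35, 0.4, 0], [-1, 0.6, 0.42, 0.4, 0], [-1, 0.7, 0.49, 0.4, 0], [-1, 0.79, 0.56, 0.4, 0], [-1, 0.85, 0.6, 0.4, 0], [-1, 0.876, 0.616, 0.38, 0], [-1, 0.876, 0.616, 0.3, 0], [-1, 0.876, 0.616, 0.24, 0], [-1, 0.876, 0.616, 0.24, 0], [-1, 0.876, 0.616, 0.24, 0]]}}

```text
time_s: 38.45
position: [0.6559, 0.013, 0.0799]
tcp_rot: [[0.208, 0.978, -0.002], [0.978, -0.208, 0.0], [-0.0, -0.002, -1.0]]
force: [0.0, -1.3, -0.8]
opening: 0.202
grasp_force: 29.9
```

```bash
python3 - <<'E'
from h import *
c=capture("wrist");s=capture("scene"); st=read_state(); print(st["position"])
print((proj(s,[.657,.0125,.04])-[180,200])*4,proj(c,[.657,.0125,.04])-[125,0],(proj(s,[.657,.0125,.06])-[180,200])*4)
a=cv2.resize(s["color"][200:305,180:300],(480,420),interpolation=cv2.INTER_CUBIC)
cv2.imwrite("pics/p5.png",np.hstack([cv2.convertScaleAbs(a,alpha=1.5),cv2.convertScaleAbs(c["color"][:,125:435],alpha=1.8)])[:,:,::-1])
E
```

```text
[0.6572054  0.01291549 0.08132079]
[252.26824574 254.34621949] [160.40086325 230.0799011 ] [250.051087   224.77178231]
```

View pics/p5.png

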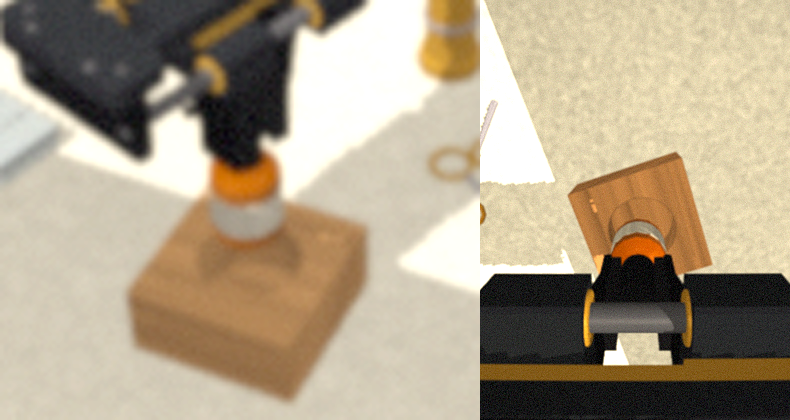

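Call:
{"method": "step_arm", "body": {"targets": [[-1, 0, 0, -0.03, 0], [-1, 0, 0, -0.07, 0], [-1, 0, 0, -0.11, 0], [-1, 0, 0, -0.15, 0], [-1, 0, 0, -0.18, 0], [-1, 0, 0, -0.19, 0], [-1, 0, 0, -0.196, 0], [-1, 0, 0, -0.196, 0], [-1, 0, 0, -0.196, 0]]}}

```text
time_s: 39.45
position: [0.6573, 0.0132, 0.0321]
tcp_rot: [[0.208, 0.978, 0.001], [0.978, -0.208, -0.0], [0.0, 0.001, -1.0]]
force: [-0.4, -0.4, -0.9]
opening: 0.199
grasp_force: 29.9
```

Freely in the well, about 1 mm above its floor. Next: release, rise and retreat.

Call:
{"method": "step_arm", "body": {"targets": [[0, 0, 0, 0, 0], [0, 0, 0, 0, 0], [0, 0, 0, 0, 0], [0, 0, 0, 0, 0], [0, 0, 0, 0, 0], [0, 0, 0, 0.05, 0], [0, 0, 0, 0.15, 0], [0, 0, 0, 0.3, 0], [0, 0, 0, 0.45, 0], [0, 0, 0, 0.6, 0], [0, -0.1, 0.1, 0.7, 0], [0, -0.25, 0.25, 0.7, 0], [0, -0.4, 0.4, 0.7, 0], [0, -0.55, 0.55, 0.7, 0], [0, -0.65, 0.7, 0.7, 0], [0, -0.7, 0.8, 0.7, 0], [0, -0.7, 0.8, 0.7, 0]]}}

```text
time_s: 41.15
position: [0.479, 0.2164, 0.2079]
tcp_rot: [[0.203, 0.979, -0.0], [0.979, -0.203, 0.001], [0.001, -0.001, -1.0]]
force: [0.5, -1.1, 1.1]
opening: 0.499
grasp_force: 0.0
```

```bash
python3 - <<'E'
from h import *
t=capture("top");s=capture("scene"); cv2.imwrite("pics/f1.png",cv2.resize(s["color"][100:400],None,fx=1.42,fy=1.42,interpolation=cv2.INTER_CUBIC)[:,:,::-1])
for n,p in dict(stk=(.4419,.002,.075),cem=(.657,.0125,.085),th2=(.5257,.4107,.045),th1=(.514,.347,.045),w1=(.511,-.413,.029),w2=(.524,-.3555,.029)).items(): print(n,((proj(s,p)-[0,100])*1.42).round())
E
```

```text
stk [416. 126.]
cem [343. 208.]
th2 [672. 280.]
th1 [623. 255.]
w1 [191.  97.]
w2 [210. 110.]
```

View pics/f1.png

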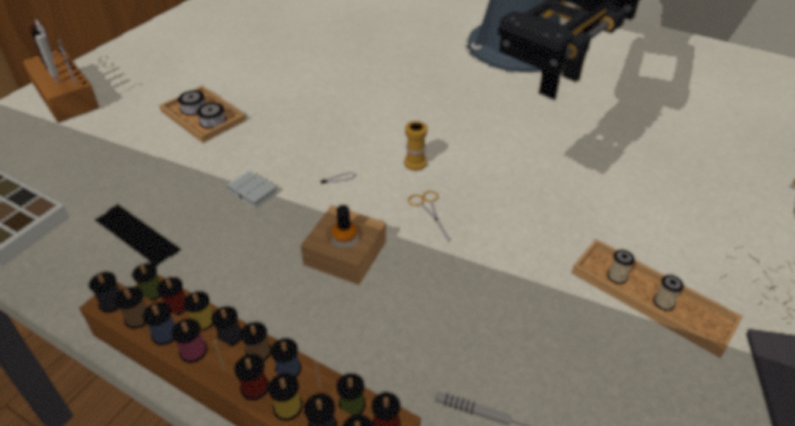

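The final scene view shows both thread spools upright in the tray at (624,257) and (672,281). Both wire spools lie flat at (191,97) and (210,110), and the bottle stands in the well at (343,210). The stacker and hook box haven't moved.

```bash
python3 -c "
from rig import *
print(hand_in())"
```

```text
the job is handed in; nothing more can be done
None
```

I handed the job in at about 41 s: both thread spools, both wire spools and the cement bottle are in their places and released, and the stacker and hook box stand where they were; the stated tool frame put the fingertips about 36 mm too low, so my first grasp closed on air above a spool until I corrected for it.

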